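# Press the bush home in a link arm on the lever press

### The arm

A 6-joint arm with a two-finger parallel gripper is mounted at the origin on a cart in front of the work surface, level with it; the furniture and walls round the work are solid. World frame = base frame: x ahead of the robot, y to its left, z up, the work surface at z = 0. Lengths are in mm, angles in rad, forces in N, time in s.
With the tool pointing down it reaches from about 300 to 775 mm from the base axis. Payload 14.6 kg.
Tool frame: the origin (TCP) lies midway between the tips of the shut fingers; the grasp point (between the pads) lies 19 mm behind it; z points along the fingers, y is the line along which they close (so a half turn about z gives the same grasp; the last joint's range is limited). The gripper opens to 94 mm and grips with 3 to 60 N. Pads are 16 mm wide; open, the fingers measure 119 mm over their backs; the gripper's body (75 mm by 177 mm) begins 78 mm behind the grasp point.
Start: joints at [1.236, 0.3, 1.521, -0, 1.321, -0.067], TCP at [145.533, 530.386, 205.446] pointing down, gripper open.
Joint ranges: [-3.03, 3.03], [-0.79, 2.21], [0.23, 2.52], [-1.04, 4.18], [0, 3.07], [-2.55, 2.55]. Speed limits (rad/s): [2.22, 2.22, 2.57, 3.14, 3.14, 3.14].

### API

Orientations are given as [roll, pitch, yaw] about the fixed x, y, z axes, in that order (R = Rz(yaw) Ry(pitch) Rx(roll)).
In Python, from cell import manip, camera gives the robot as it stands.
- The arm moves only by the tool move_arm, never from a script. Its arguments are lists of equal length, an entry for each row: "dp": the shift along the world's x, y, z in mm, a list of three; "rotation": the turn, a rotation vector about the world's x, y, z in rad, a list of three; "hand": the opening, from 0 (shut) to 1 (fully open). A call has 1 to 10 rows; each row shifts and turns the commanded pose from where the row before left it; what a row does not reach is not made up. A row lasts 1/8 s, in which the tool goes at most 62.5 mm and 10.7 degrees, less where a joint would pass 70% of its speed; a pose out of reach is approached as far as the arm can. A call with a gripper value outside its range is refused whole. The fingers move at their own pace and stop on an object; "newtons" is the grip in N (left out, the last holds). Time passes only in rows, so rows that do not move let the fingers close. It gives the time, the measured TCP pose, the force, the opening and the grip force at its end, in the units of the state.
- manip.read_state(): the state, without advancing time (a new reading comes with each control period).
- camera(name): name is "scene" or "side" or "wrist"; returns a dict with "image" (384x512x3 uint8, red, green, blue), "fx", "fy", "cx", "cy" (pixels), "k1" (the pictures are not rectified: a ray, as slopes to the right and down, at radius r is drawn at 1 + k1 r^2 times it, then the intrinsics apply), "R" (3x3) and "t" (3): a world point X has camera coordinates R X + t; the wrist camera has in their place "mount" (4x4, takes a point from camera to tool coordinates, whose origin is the TCP and whose axes are the flange's). Camera axes: x right, y down, z forward; pixel columns grow to the right and rows downward; lengths in mm; the calibration is good to about 2 mm. A picture is of the moment at which its call begins: read the wrist's pose just before it. There is no depth.
- manip.sign_off(): hands the job in; it is judged then, once.
The state is a dict: "clock": time; "joints": joint angles; "qd": joint speeds; "effort": joint torques, N m; "eef_pos": TCP position; "eef_rot": TCP orientation; "wrist_force": force on the tool from outside, world axes, zero at the start; "moment": the same for the moment, N m; "finger_gap": finger opening in mm; "finger_force": force on a finger pad.
Only numpy, scipy, OpenCV 4.12 (cv2) and the standard library are available. Lean on these libraries where they do the work, as an engineer would, in place of code of your own. Each camera call takes 0.05 s, during which the arm holds its last target. There are 200 camera calls.

### The job

The brass bush in the dark link arm still stands proud of the arm's big eye. Lay the arm in the lever press's slideway, big eye first but still outside the yellow guard, and let go; then take it by its tail and slide it in under the guard until the eye rests in the V stop beneath the ram. Pull the sprung lever down through its full stroke to press the bush home, ease it slowly back up to rest without letting it fly, and leave the arm seated in the press and the oil can, ratchet, sanding block, jar and screw tin where they stand.

Things in the scene. Friction and masses are not known exactly. Their poses are not given: they have to be found in the camera images.
- press: Blue bench lever press, fixed. Origin on the bench under the ram's axis, +x level to its back, y to its left (all offsets here are in this frame, within 0.2 rad of the world's). Level aluminium bed in front, 90 mm wide, top z = 32 mm, x = -235 to +35 mm. Head: x = -36 to 136, y = +-43 (pinion boss, hub and lever on the -y side), top z = 250 mm; ram's top nut 295 mm.
- slide_mouth (a point): On the bed, middle of the slideway's mouth, x = -80 mm. The slideway is two steel guide bars, 16 mm high, inner faces 62 mm apart (y = +-31 mm), from here to the V stop at the back, x = +30 mm; their flared front ends reach 24 mm farther to the front and up to 51 mm from the middle.
- guard_foot (a point): Middle of the lower edge of the fixed guard's front (yellow frame, clear windows): x = -48 mm, z = 95 mm, 63 mm above the bed. The guard is 100 mm wide, goes up to z = 186 mm and also closes both sides.
- press_seat (a point): Point on the bed (z = 32 mm) under the ram's axis: the arm's origin lies here when its big eye rests in the V stop, whose 45 degree faces centre it. The flat ram nose, 38 mm across, hangs 68 mm above it with the lever up.
- lever_pivot (a point): Point on the lever's hinge axis (parallel to the press's y) at the ball's y: x = 20, y = -125, z = 195 mm in the press frame.
- lever_ball (a point): Centre of the black ball, 36 mm in diameter, at the lever's end on the press's right (-y) side, 170 mm from lever_pivot, about 0.315 m above the bench at rest. It stays in the upright plane y = -125 mm of the press; the 12 mm rod runs from it towards the pivot, then bends in to the hub beside the head.
- lever (a joint): Rad. 0 = up at rest; grows as the ball is pulled forward (-x) and down; stop at 1.2. Ball's offset from the pivot in the press frame: 170 mm x (-cos e, 0, sin e), e = 0.785 - value. Sprung: about 5 N at the ball at rest, 10 to 15 N at the end while pressing; let go low down it flies back. The ram goes down 22.9 mm per rad; only nearly the full stroke seats the bush.
- link_arm: Dark steel link arm, loose, about 0.6 kg, lying flat. Origin on its underside at the big eye's axis; its +x points from tail to big eye, z up. Big eye: 54 mm in diameter, 36 mm high; tail eye: 32 mm in diameter, 36 mm high, 135 mm behind it; shank between them 20 mm wide, from 8 to 28 mm above the underside. In the slideway its x points along the press's x.
- link_shank (a point): Middle of the shank at its balance point, 54 mm behind the big eye's axis, 18 mm above the arm's underside: the place to lift it.
- link_tail (a point): Axis of the tail eye, 135 mm behind the big eye's axis, 18 mm above the arm's underside.
- bush (a joint): How far the brass bush is pressed into the big eye, m: 0 to 0.003 as found (its 41 mm flange, 5 mm thick, stands 12 to 9 mm off the eye), 0.012 = flange down on the eye. Stiff to move (about 25 N), stays where it is pressed.
- oil_can: Grey metal oil can, 68x81x166 mm, loose, right of the press. Origin under its middle.
- ratchet: Ratchet handle, 33x184x24 mm, loose, lying near the front edge right of the press. Origin under its middle.
- sanding_block: Brown sanding block, 62x100x28 mm, loose, far left. Origin under its middle.
- nail_jar: Clear jar, 64 mm in diameter, 85 mm high, loose, right of the press near the oil can. Origin under its middle.
- screw_tin: Low round open tin of screws, 69 mm in diameter, 21 mm high, loose, between the link arm and the press. Origin under its middle.

How it is judged:
By the outcome, as a careful person would: the job done as asked, in the order asked, and still so for the second after the job is handed in, with the robot touching nothing.
It also fails if it takes over 64 s, if anything falls off the work surface, if the arm or the gripper's body presses on something with over 40 N, if the wrist force passes 120 N, or if a joint passes its speed limit or range.

## Working session

There is one attempt and no reset: what is moved stays moved. The work goes in short steps, Python scripts to look and compute and a tool call to move; the robot and the scene stay as the last step left them, time stands still between calls to the robot, and variables do not carry over. Pictures are saved under pics/ and viewed, at most 10 in all, crops included, and the job is handed in when it is done.

Besides the shell and the picture viewer there is one more tool, called after "Emit:" by a JSON object that holds its "op" and its "data", one argument or row to a line. move_arm: Moves the arm, as the interface text tells. Its arguments: {"type":"object","properties":{"dp":{"type":"array","items":{"type":"array","items":{"type":"number"}}},"rotation":{"type":"array","items":{"type":"array","items":{"type":"number"}}},"hand":{"type":"array","items":{"type":"number"}},"newtons":{"type":"number"}},"required":["dp","rotation","hand"]}

```bash
mkdir -p pics
python3 - <<'E'
from cell import manip, camera
import cv2, numpy as np, pickle
s=manip.read_state(); print(s)
for n in("scene","side"):
    c=camera(n); pickle.dump(c,open(n+".pkl","wb"))
    cv2.imwrite(f"pics/{n}0.png",cv2.resize(c["image"][:,:,::-1],(800,600),interpolation=cv2.INTER_CUBIC))
    print(n,c["fx"],c["fy"],c["cx"],c["cy"],c["k1"],-c["R"].T@c["t"])
E
```

```text
{'clock': 0.0, 'joints': array([ 1.23640215e+00,  3.00488781e-01,  1.52157024e+00, -2.42606977e-05,
        1.32075057e+00, -6.66157107e-02]), 'qd': array([-0.0020727 ,  0.00095672, -0.00059606,  0.00053658,  0.00049577,
       -0.00094051]), 'effort': array([-3.80576123e-03, -5.31789351e+01, -3.52742457e+01,  7.06650387e-02,
        2.43756064e-02, -1.08206891e-04]), 'eef_pos': array([145.45187135, 530.1354073 , 204.88123594]), 'eef_rot': array([-3.14037685e+00, -5.75604535e-05,  2.87382017e+00]), 'wrist_force': array([-0.22064511,  0.80204395,  0.51509354]), 'moment': array([0.02401181, 0.03612526, 0.00213112]), 'finger_force': 0.0, 'finger_gap': 94.06751642167683}
scene 377.4466994840271 377.4466994840271 252.2284860735956 195.99006263243115 -0.02124558142182497 [-239.16869096 -570.20324811  991.43831309]
side 363.45893745463655 363.45893745463655 256.12274000834253 184.2444743394692 -0.011078887133850052 [-4.50960671e-01  1.32355560e+03  7.73758747e+02]
```

View pics/scene0.png

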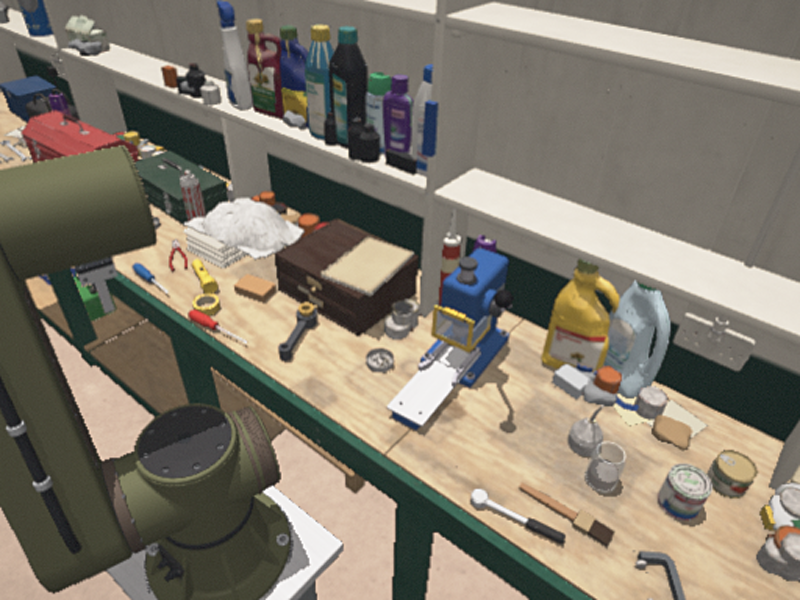

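View pics/side0.png

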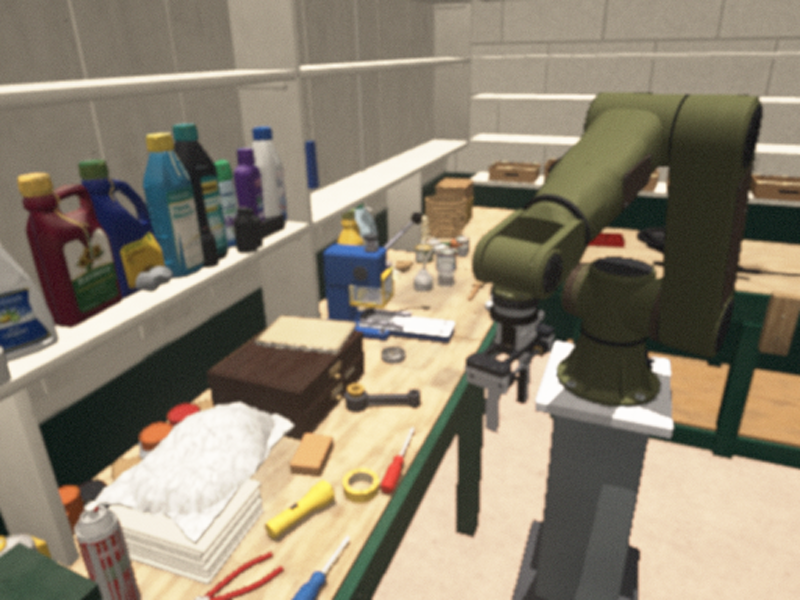

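The scene view shows the link arm's big eye at about (306,312) and its tail at (289,350). The press bed's front end is near (390-424,405-428) and the ball near (503,298). The side view has the big eye at (355,397), the tail at (414,396) and the ball at (417,217). I'll zoom both views for finer pixels.

Run:
```python
import pickle,cv2,numpy as np
a=pickle.load(open("scene.pkl","rb"))["image"];b=pickle.load(open("side.pkl","rb"))["image"]
# scene crop x 170..340,y150..280 ; side crop x 205..305,y130..270
A=cv2.resize(a[150:280,170:340],None,fx=4.6,fy=4.6,interpolation=cv2.INTER_CUBIC)
B=cv2.resize(b[130:270,200:310],None,fx=4.2,fy=4.2,interpolation=cv2.INTER_CUBIC)
for n,I in(("A",A),("B",B)): print(I.shape); cv2.imwrite(f"pics/{n}.png",I[:,:,::-1])
```

```text
(598, 782, 3)
(588, 462, 3)
```

View pics/A.png

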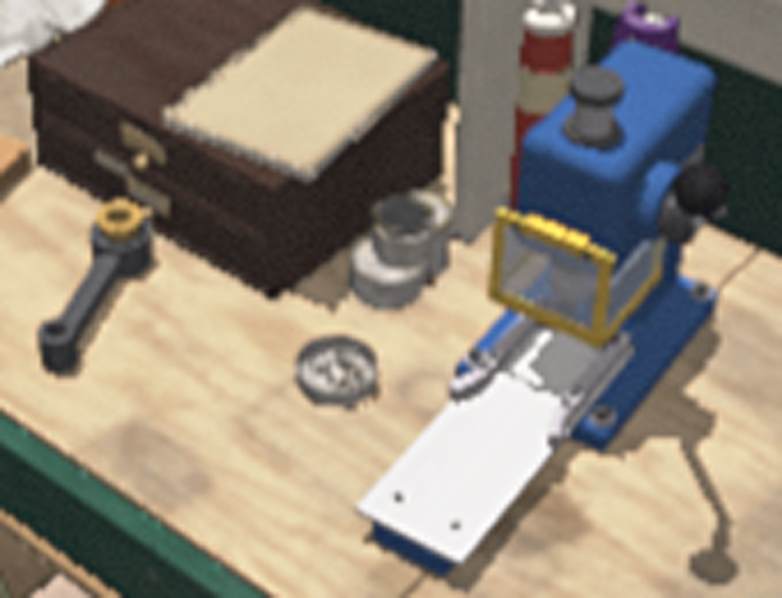

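View pics/B.png

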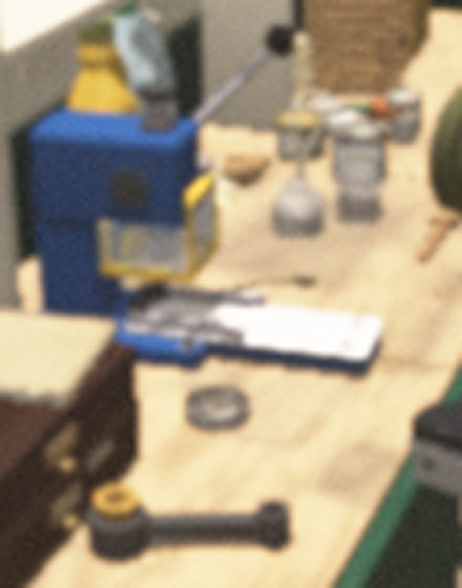

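The scene crop A shows the bed's front corners at (360,510) and (458,562), the ball at (700,190), the nut at (599,75), the bush top at (121,215) and the tail top at (58,328). Crop B shows the same points at (375,360), (380,318), (279,40), (157,85), (116,496) and (272,513).

```bash
cat > h.py <<'E'
import numpy as np,cv2
from scipy.optimize import least_squares
def K(c): return np.array([[c["fx"],0,c["cx"]],[0,c["fy"],c["cy"]],[0,0,1.]])
def D(c): return np.array([c["k1"],0,0,0.])
def proj(c,X):
    return cv2.projectPoints(np.atleast_2d(X).astype(float),cv2.Rodrigues(c["R"])[0],np.array(c["t"],float),K(c),D(c))[0][:,0]
def tri(obs):  # list of (cam,(u,v))
    f=lambda X:np.concatenate([proj(c,X)[0]-p for c,p in obs])
    r=least_squares(f,[300.,200,50]); return r.x,np.abs(r.fun).max()
def onz(c,p,z):
    u=cv2.undistortPoints(np.array([[p]],float),K(c),D(c))[0,0]
    d=c["R"].T@np.array([u[0],u[1],1]);o=-c["R"].T@c["t"]
    return o+d*(z-o[2])/d[2]
def press(x,y,a,P):
    P=np.atleast_2d(P);return np.c_[x+np.cos(a)*P[:,0]-np.sin(a)*P[:,1],y+np.sin(a)*P[:,0]+np.cos(a)*P[:,1],P[:,2]]
E
python3 - <<'E'
from h import *;import pickle
S=pickle.load(open("scene.pkl","rb"));T=pickle.load(open("side.pkl","rb"))
A=lambda p:(170+(p[0]+.5)/4.6-.5,150+(p[1]+.5)/4.6-.5)
B=lambda p:(200+(p[0]+.5)/4.2-.5,130+(p[1]+.5)/4.2-.5)
pts={'bedL':((360,510),(375,360)),'bedR':((458,562),(380,318)),'ball':((700,190),(279,40)),'nut':((599,78),(157,85)),'bush':((121,215),(116,496)),'tail':((58,328),(272,513)),'tin':((337,370),(217,408))}
for n,(a,b) in pts.items():
    x,e=tri([(S,A(a)),(T,B(b))]);print(n,x.round(1),round(e,2))
e=.785
mod=[(-235,45,32),(-235,-45,32),(20-170*np.cos(e),-125,195+170*np.sin(e)),(0,0,295)]
ks=['bedL','bedR','ball','nut']
f=lambda v:np.concatenate([(proj(S,press(*v,mod))-[A(pts[k][0]) for k in ks]).ravel(),(proj(T,press(*v,mod))-[B(pts[k][1]) for k in ks]).ravel()])
r=least_squares(f,[600,-50,0]);print(r.x,r.fun.round(1))
E
```

```text
bedL [424.4 -34.2  27.1] 1.28
bedR [ 437.6 -117.9   28.1] 0.37
ball [ 581.  -185.7  312.4] 0.02
nut [667.8 -52.4 293.9] 0.38
bush [539.1 327.3  48.3] 0.21
tail [415.7 276.9  29.9] 0.63
tin [546.9  88.7   6.5] 0.16
[ 6.64468128e+02 -5.14922771e+01  1.08151174e-01] [-0.9 -0.5  0.8 -0.1 -0.1 -0.2 -0.9  0.4 -1.7 -1.9  1.  -0.7  0.6 -0.6
  0.3 -0.5]
```

Emit:
{"op": "move_arm", "data": {
  "dp": [
    [43,-28,-5],
    [43,-28,-5],
    [43,-28,-5],
    [43,-28,-5],
    [43,-28,-5],
    [43,-28,-5],
    [43,-28,-5],
    [43,-28,-5],
    [0,0,0],
    [0,0,0]
  ],
  "rotation": [
    [0,0,0.082],
    [0,0,0.082],
    [0,0,0.082],
    [0,0,0.082],
    [0,0,0.082],
    [0,0,0.082],
    [0,0,0.082],
    [0,0,0.082],
    [0,0,0],
    [0,0,0]
  ],
  "hand": [0.8,0.8,0.8,0.8,0.8,0.8,0.8,0.8,0.8,0.8],
  "newtons": 40
}}

```text
clock: 1.35
eef_pos: [489.0, 306.6, 165.2]
eef_rot: [3.141, -0.001, -2.754]
wrist_force: [0.3, -1.2, 0.1]
finger_gap: 75.3
finger_force: 0.0
```

```bash
cat >> h.py <<'E'
def wrist(tag):
    from cell import manip,camera
    from scipy.spatial.transform import Rotation as Ro
    s=manip.read_state();c=camera("wrist")
    M=np.array(c["mount"]);Rt=Ro.from_euler("xyz",s["eef_rot"]).as_matrix()
    Rw=Rt@M[:3,:3];tw=Rt@M[:3,3]+s["eef_pos"]
    c["R"]=Rw.T;c["t"]=-Rw.T@tw
    import pickle;pickle.dump(c,open(tag+".pkl","wb"))
    cv2.imwrite(f"pics/{tag}.png",c["image"][:,:,::-1])
    print(s["clock"],s["eef_pos"].round(1),s["eef_rot"].round(3),s["joints"].round(2),"cam",tw.round(0),"mount",M[:3,3].round(0))
    return c
E
python3 - <<'E'
from h import *
import pickle
c=wrist("w1")
S=pickle.load(open("scene.pkl","rb"))
A=lambda p:(170+(p[0]+.5)/4.6-.5,150+(p[1]+.5)/4.6-.5)
print(onz(S,A((270,295)),0),onz(S,A((38,160)),0))
print(proj(c,[[540,327,50],[416,277,36],[489,307,28]]).round())
E
```

```text
1.35 [489.  306.6 165.2] [ 3.141e+00 -1.000e-03 -2.754e+00] [ 0.5   0.39  1.49  0.    1.26 -1.46] cam [411. 275. 344.] mount [  85.    0. -178.]
[5.86537524e+02 1.97403138e+02 1.13686838e-13] [587.55507132 492.95503977   0.        ]
[[251. 242.]
 [252. 101.]
 [252. 183.]]
```

View pics/w1.png

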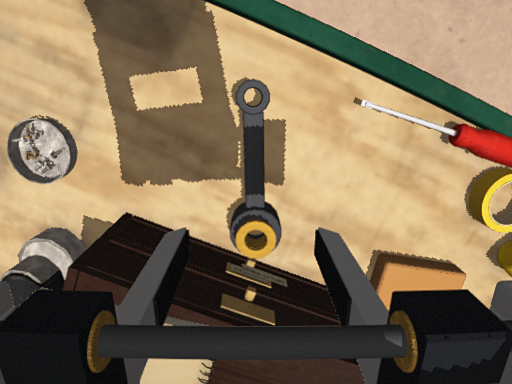

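The wrist view shows the tail eye's top at (253,97) and the bush flange at (257,238). The shank runs along column 254, close to what I predicted.

Run:
```python
from h import *
import pickle
c=pickle.load(open("w1.pkl","rb"));S=pickle.load(open("scene.pkl","rb"));T=pickle.load(open("side.pkl","rb"))
A=lambda p:(170+(p[0]+.5)/4.6-.5,150+(p[1]+.5)/4.6-.5)
B=lambda p:(200+(p[0]+.5)/4.2-.5,130+(p[1]+.5)/4.2-.5)
b,_=tri([(S,A((121,215))),(T,B((116,496))),(c,(257,238))]);t,_=tri([(S,A((58,328))),(T,B((272,513))),(c,(253,97))]);print("tri",b,t)
b=onz(c,(257,238),51);t=onz(c,(253,97),36);d=b-t;d=d[:2];print(b,t,np.linalg.norm(d),np.arctan2(d[1],d[0]))
u=d/np.linalg.norm(d);m=(b[:2]+t[:2]+135*u)/2;print("eye",m,"shank",m-54*u)
```

```text
tri [534.67665167 330.43081771  48.58073507] [412.47768044 276.4869146   31.05701368]
[533.14166495 330.16658309  51.        ] [412.15752191 276.44049075  36.        ] 132.37694611854755 0.4179161895572002
eye [534.34031749 330.6988753 ] shank [484.98773824 308.7826046 ]
```

Emit:
{"op": "move_arm", "data": {
  "dp": [
    [-3.5,2,-40],
    [0,0,-40],
    [0,0,-40],
    [0,0,-25],
    [0,0,-14],
    [0,0,0],
    [0,0,0]
  ],
  "rotation": [
    [0,0,0.03],
    [0,0,0],
    [0,0,0],
    [0,0,0],
    [0,0,0],
    [0,0,0],
    [0,0,0]
  ],
  "hand": [0.8,0.8,0.8,0.8,0.8,0.8,0.6]
}}

```text
clock: 2.28
eef_pos: [486.4, 308.9, 7.7]
eef_rot: [3.141, 0.002, -2.723]
wrist_force: [0.6, 0.6, 0.2]
finger_gap: 68.5
finger_force: 0.0
```

Emit:
{"op": "move_arm", "data": {
  "dp": [
    [0,0,0],
    [0,0,0],
    [0,0,0],
    [0,0,0],
    [0,0,0],
    [0,0,0],
    [0,0,0],
    [0,0,0]
  ],
  "rotation": [
    [0,0,0],
    [0,0,0],
    [0,0,0],
    [0,0,0],
    [0,0,0],
    [0,0,0],
    [0,0,0],
    [0,0,0]
  ],
  "hand": [0.1,0,0,0,0,0,0,0]
}}

```text
clock: 3.28
eef_pos: [486.1, 308.3, 6.4]
eef_rot: [-3.142, -0.0, -2.723]
wrist_force: [-0.1, -1.3, -0.3]
finger_gap: 19.9
finger_force: 40.0
```

Emit:
{"op": "move_arm", "data": {
  "dp": [
    [0,0,20],
    [0,0,50],
    [0,0,60],
    [-4,-40,20],
    [-4,-55,0],
    [-4,-55,0],
    [-4,-55,0],
    [0,-55,0],
    [0,-40,0],
    [0,0,0]
  ],
  "rotation": [
    [0,0,0],
    [0,0,0],
    [0,0,0],
    [0,0,-0.05],
    [0,0,-0.06],
    [0,0,-0.06],
    [0,0,-0.06],
    [0,0,-0.06],
    [0,0,-0.02],
    [0,0,0]
  ],
  "hand": [0,0,0,0,0,0,0,0,0,0]
}}

```text
clock: 4.53
eef_pos: [469.4, 6.3, 155.8]
eef_rot: [3.142, -0.002, -3.037]
wrist_force: [-0.2, -0.1, -7.1]
finger_gap: 20.0
finger_force: 40.0
```

Run:
```python
from h import *
c=wrist("w2")
v=(664.5,-51.5,.108)
print(proj(c,press(*v,[(-235,45,32),(-235,-45,32),(-80,31,48),(-80,-31,48),(-48,50,95),(-48,-50,95),(-219,0,32)])).round())
```

```text
4.525 [469.4   6.3 155.8] [ 3.142e+00 -2.000e-03 -3.037e+00] [-0.06  0.17  1.8  -0.    1.17 -1.74] cam [385.  -2. 334.] mount [  85.    0. -178.]
[[215. 137.]
 [119. 138.]
 [205. 293.]
 [145. 293.]
 [221. 352.]
 [113. 351.]
 [168. 154.]]
```

View pics/w2.png

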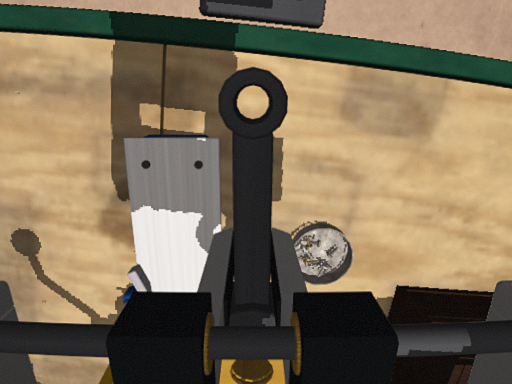

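The wrist view shows the bed's front corners at about (126,139) and (220,139), roughly 6 px to the right of the prediction, so the press is about 5 mm further +y. The link is held straight, with its tail at (253,102). I'll fit the bed edges by colour.

Run:
```python
from h import *
import pickle
c=pickle.load(open("w2.pkl","rb"))
hsv=cv2.cvtColor(c["image"],cv2.COLOR_RGB2HSV);s=cv2.GaussianBlur(hsv[:,:,1],(3,3),0)
m=s<45
L,R=[],[]
for r in range(150,262,4):
    row=np.where(m[r,100:236])[0]+100
    if len(row): 
        L.append((row[0]-.5,r)); 
        if r<226:R.append((row[-1]+.5,r))
F=[]
for col in range(132,216,6):
    k=np.where(m[128:160,col])[0]
    if len(k):F.append((col,k[0]+128-.5))
print(L[::3],R[::3],F[::3])
P=lambda v,q:[(onz(c,p,32)) for p in q]
def f(v):
    x,y,a=v;o=[]
    for q,ax,val in((L,1,-45),(R,1,45),(F,0,-235)):
        W=np.array(P(v,q))[:,:2]-[x,y]
        l=W@np.array([[np.cos(a),-np.sin(a)],[np.sin(a),np.cos(a)]])
        o.append(l[:,ax]-val)
    return np.concatenate(o)
r=least_squares(f,[664,-51,.108],loss="soft_l1");print(r.x.round(3));print(f(r.x).round(1))
print("tail pts",onz(c,(253,102),155.8-6+36))
v=r.x;print(press(*v,[(-141,0,38),(-88,0,32),(-223,0,32)]).round(1))
```

```text
[(np.float64(124.5), 150), (np.float64(125.5), 162), (np.float64(126.5), 174), (np.float64(127.5), 186), (np.float64(129.5), 198), (np.float64(130.5), 210), (np.float64(131.5), 222), (np.float64(133.5), 234), (np.float64(134.5), 246), (np.float64(135.5), 258)] [(np.float64(235.5), 150), (np.float64(235.5), 162), (np.float64(235.5), 174), (np.float64(235.5), 186), (np.float64(235.5), 198), (np.float64(235.5), 210), (np.float64(235.5), 222)] [(132, np.float64(136.5)), (150, np.float64(137.5)), (168, np.float64(137.5)), (186, np.float64(137.5)), (204, np.float64(137.5))]
[ 6.64825e+02 -5.33130e+01  6.70000e-02]
[-3.1 -3.4 -2.7 -2.9 -3.2 -2.5 -2.8 -3.1 -2.4 -2.6 -1.9 -2.2 -1.5 -1.8
 -1.1 -1.4 -1.7 -1.  -1.3 -0.6 -0.9 -0.2 -0.5  0.2 -0.1 -0.5  0.2 -0.1
 11.1 11.2 11.3 11.4 11.5 11.6 11.7 11.8 11.9 12.  12.1 12.2 12.3 12.4
 12.5 12.6 12.7 12.8 12.9  0.3  1.1  0.9  0.7  0.5  0.3  0.2 -0.  -0.2
 -0.4 -0.6 -0.8 -1.  -1.2]
tail pts [388.28710608  -1.56856102 185.8       ]
[[524.1 -62.7  38. ]
 [577.  -59.2  32. ]
 [442.3 -68.1  32. ]]
```

Run:
```python
from h import *
import pickle
c=pickle.load(open("w2.pkl","rb"))
hsv=cv2.cvtColor(c["image"],cv2.COLOR_RGB2HSV);s=cv2.GaussianBlur(hsv[:,:,1],(3,3),0)
m=s<45
L,R=[],[]
for r in range(146,262,4):
    L.append((100+np.where(m[r,100:236])[0][0]-.5,r))
    k=np.where(~m[r,200:236])[0]
    if r<200 and len(k): R.append((200+k[0]-.5,r))
F=[(col,128+np.where(m[128:160,col])[0][0]-.5) for col in range(132,216,6)]
print(R)
def f(v,w=45):
    x,y,a=v[:3];o=[]
    for q,ax,val in((L,1,-w),(R,1,w),(F,0,-235)):
        W=np.array([onz(c,p,32) for p in q])[:,:2]-[x,y]
        l=W@np.array([[np.cos(a),-np.sin(a)],[np.sin(a),np.cos(a)]])
        o.append(l[:,ax]-val)
    return np.concatenate(o)
r=least_squares(f,[664,-51,.108],loss="soft_l1");print(r.x.round(3));print(f(r.x).round(1))
v=r.x;print(press(*v,[(-141,0,38),(-88,0,32),(-223,0,32)]).round(1))
```

```text
[(np.float64(219.5), 146), (np.float64(219.5), 150), (np.float64(219.5), 154), (np.float64(219.5), 158), (np.float64(219.5), 162), (np.float64(219.5), 166), (np.float64(219.5), 170), (np.float64(219.5), 174), (np.float64(219.5), 178), (np.float64(219.5), 182), (np.float64(219.5), 186), (np.float64(220.5), 190), (np.float64(220.5), 194), (np.float64(220.5), 198)]
[ 6.64433e+02 -4.93420e+01  1.01000e-01]
[ 0.9  0.5  0.1  0.7  0.3 -0.1  0.5  0.  -0.4  0.2 -0.2  0.3 -0.1  0.5
  0.1  0.6  0.2 -0.3  0.3 -0.2  0.4 -0.1  0.5  0.   0.6  0.1 -0.4  0.2
 -0.3  0.  -0.1 -0.2 -0.2 -0.3 -0.4 -0.5 -0.6 -0.7 -0.8 -0.9 -0.  -0.1
 -0.2 -0.9  0.   0.   0.   0.   0.1  0.1  0.1  0.1  0.1  0.1  0.1  0.1
  0. ]
[[524.1 -63.5  38. ]
 [576.9 -58.2  32. ]
 [442.6 -71.8  32. ]]
```

Emit:
{"op": "move_arm", "data": {
  "dp": [
    [10,-20,0],
    [15,-25,0],
    [15,-15,0],
    [10,-7,0],
    [4.5,-3,-20],
    [0,0,-35],
    [0,0,-30],
    [0,0,-18],
    [0,0,0],
    [0,0,0]
  ],
  "rotation": [
    [0,0,0],
    [0,0,0],
    [0,0,0],
    [0,0,0],
    [0,0,0],
    [0,0,0],
    [0,0,0],
    [0,0,0],
    [0,0,0],
    [0,0,0]
  ],
  "hand": [0,0,0,0,0,0,0,0,0,0]
}}

```text
clock: 5.82
eef_pos: [525.0, -61.2, 54.2]
eef_rot: [-3.141, 0.001, -3.033]
wrist_force: [1.0, -0.2, -7.1]
finger_gap: 19.8
finger_force: 40.0
```

Emit:
{"op": "move_arm", "data": {
  "dp": [
    [0,0,-4],
    [0,0,-4],
    [0,0,-4],
    [0,0,0],
    [0,0,0]
  ],
  "rotation": [
    [0,0,0],
    [0,0,0],
    [0,0,0],
    [0,0,0],
    [0,0,0]
  ],
  "hand": [0,0,0,0,0]
}}

```text
clock: 6.45
eef_pos: [524.6, -61.6, 41.5]
eef_rot: [-3.142, 0.0, -3.033]
wrist_force: [0.5, 0.2, -6.7]
finger_gap: 20.1
finger_force: 40.0
```

Emit:
{"op": "move_arm", "data": {
  "dp": [
    [-0.5,-1,-1],
    [-0.5,-1,-1],
    [0,0,-1],
    [0,0,0],
    [0,0,0]
  ],
  "rotation": [
    [0,0,0],
    [0,0,0],
    [0,0,0],
    [0,0,0],
    [0,0,0]
  ],
  "hand": [0,0,0,0,0]
}}

```text
clock: 7.08
eef_pos: [523.6, -63.6, 38.5]
eef_rot: [-3.141, 0.0, -3.033]
wrist_force: [-0.5, -0.6, -5.7]
finger_gap: 19.7
finger_force: 40.0
```

Emit:
{"op": "move_arm", "data": {
  "dp": [
    [0,0,-0.5],
    [0,0,0],
    [0,0,0],
    [0,0,0],
    [0,0,0],
    [0,0,0]
  ],
  "rotation": [
    [0,0,0],
    [0,0,0],
    [0,0,0],
    [0,0,0],
    [0,0,0],
    [0,0,0]
  ],
  "hand": [0.1,0.3,0.65,0.65,0.65,0.65]
}}

```text
clock: 7.82
eef_pos: [523.6, -63.6, 38.0]
eef_rot: [-3.142, 0.0, -3.033]
wrist_force: [-0.0, 0.3, -0.2]
finger_gap: 60.6
finger_force: 0.0
```

Emit:
{"op": "move_arm", "data": {
  "dp": [
    [0,0,45],
    [0,0,45],
    [-20,-2,10],
    [-30,-3,0],
    [-30,-3,0],
    [0,0,0],
    [0,0,0]
  ],
  "rotation": [
    [0,0,0],
    [0,0,0],
    [0,0,0],
    [0,0,0],
    [0,0,0],
    [0,0,0],
    [0,0,0]
  ],
  "hand": [0.65,0.65,0.65,0.65,0.65,0.65,0.65]
}}

```text
clock: 8.7
eef_pos: [444.1, -71.7, 138.2]
eef_rot: [-3.141, 0.001, -3.033]
wrist_force: [-0.1, 0.6, -0.1]
finger_gap: 61.8
finger_force: 0.0
```

Run:
```python
from h import *
c=wrist("w3")
v=(664.4,-49.6,.103)
print(proj(c,press(*v,[(-223,0,68),(-88,0,84),(-80,31,48),(-80,-31,48)])).round())
```

```text
8.7 [444.1 -71.7 138.2] [-3.141e+00  1.000e-03 -3.033e+00] [-0.24  0.15  1.87  0.    1.12 -1.92] cam [360. -81. 317.] mount [  85.    0. -178.]
[[251. 202.]
 [250. 352.]
 [281. 332.]
 [219. 331.]]
```

View pics/w3.png

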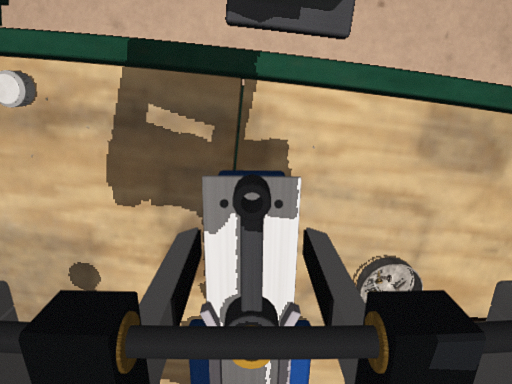

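The tail eye lies on the bed at (251,198), centred, with the big eye between the guide flares ahead of the guard. I'll grip the tail.

Emit:
{"op": "move_arm", "data": {
  "dp": [
    [-4,-1,-40],
    [0,0,-35],
    [0,0,-23],
    [0,0,0],
    [0,0,0],
    [0,0,0],
    [0,0,0],
    [0,0,0],
    [0,0,0],
    [0,0,0]
  ],
  "rotation": [
    [0,0,0],
    [0,0,0],
    [0,0,0],
    [0,0,0],
    [0,0,0],
    [0,0,0],
    [0,0,0],
    [0,0,0],
    [0,0,0],
    [0,0,0]
  ],
  "hand": [0.65,0.65,0.65,0.65,0.65,0.2,0.2,0,0,0],
  "newtons": 25
}}

```text
clock: 10.0
eef_pos: [439.6, -72.6, 40.1]
eef_rot: [-3.142, 0.0, -3.033]
wrist_force: [-1.7, 0.7, 5.3]
finger_gap: 28.7
finger_force: 25.0
```

Emit:
{"op": "move_arm", "data": {
  "dp": [
    [5,0.5,0],
    [8,0.8,0],
    [8,0.8,0],
    [8,0.9,0],
    [8,0.8,0],
    [8,0.8,0],
    [0,0,0]
  ],
  "rotation": [
    [0,0,0],
    [0,0,0],
    [0,0,0],
    [0,0,0],
    [0,0,0],
    [0,0,0],
    [0,0,0]
  ],
  "hand": [0,0,0,0,0,0,0]
}}

```text
clock: 10.88
eef_pos: [484.8, -68.0, 40.1]
eef_rot: [-3.141, 0.0, -3.033]
wrist_force: [-0.2, 0.8, 3.9]
finger_gap: 28.8
finger_force: 25.0
```

Emit:
{"op": "move_arm", "data": {
  "dp": [
    [8,0.8,0],
    [8,0.8,0],
    [8,0.9,0],
    [6,0.6,0],
    [5,0.5,0],
    [0,0,0]
  ],
  "rotation": [
    [0,0,0],
    [0,0,0],
    [0,0,0],
    [0,0,0],
    [0,0,0],
    [0,0,0]
  ],
  "hand": [0,0,0,0,0,0]
}}

```text
clock: 11.62
eef_pos: [519.4, -64.5, 40.1]
eef_rot: [-3.142, -0.001, -3.033]
wrist_force: [-3.3, -0.3, 7.2]
finger_gap: 28.6
finger_force: 25.0
```

Emit:
{"op": "move_arm", "data": {
  "dp": [
    [3,0.3,0],
    [3,0.3,0],
    [2,0.2,0],
    [0,0,0],
    [0,0,0]
  ],
  "rotation": [
    [0,0,0],
    [0,0,0],
    [0,0,0],
    [0,0,0],
    [0,0,0]
  ],
  "hand": [0,0,0,0,0]
}}

```text
clock: 12.25
eef_pos: [526.3, -63.8, 40.1]
eef_rot: [3.141, -0.003, -3.033]
wrist_force: [-13.0, -0.8, 12.6]
finger_gap: 28.5
finger_force: 25.0
```

Emit:
{"op": "move_arm", "data": {
  "dp": [
    [1.5,0.1,0],
    [0,0,0],
    [0,0,0]
  ],
  "rotation": [
    [0,0,0],
    [0,0,0],
    [0,0,0]
  ],
  "hand": [0,0,0]
}}

```text
clock: 12.62
eef_pos: [526.9, -63.7, 40.0]
eef_rot: [3.141, -0.005, -3.033]
wrist_force: [-20.0, -2.2, 18.3]
finger_gap: 29.2
finger_force: 25.0
```

Run:
```python
from h import *
from cell import camera
c=wrist("w4");s=camera("scene");t=camera("side")
v=(664.4,-49.6,.103)
print(proj(s,press(*v,[(0,0,84),(-135,0,68)])),proj(t,press(*v,[(0,0,84),(-135,0,68)])),proj(c,press(*v,[(-135,0,68)])))
# panel: wrist crop, scene crop, side crop
r=lambda I,w,h:cv2.resize(I,(w,h),interpolation=cv2.INTER_CUBIC)
W=r(c["image"][120:384,130:390],394,400)
A=r(s["image"][190:280,240:330],400,400)
cv2.imwrite("pics/p4.png",np.hstack([W,A])[:,:,::-1])
```

```text
12.625 [526.9 -63.7  40. ] [ 3.141 -0.005 -3.033] [-0.19  0.46  1.72 -0.    0.96 -1.87] cam [444. -73. 219.] mount [  85.    0. -178.]
[[292.78626067 214.81460547]
 [273.57906466 239.81552351]] [[238.98129854 193.42472993]
 [267.39103612 199.6338639 ]] [[251.36326727 270.74368169]]
```

View pics/p4.png

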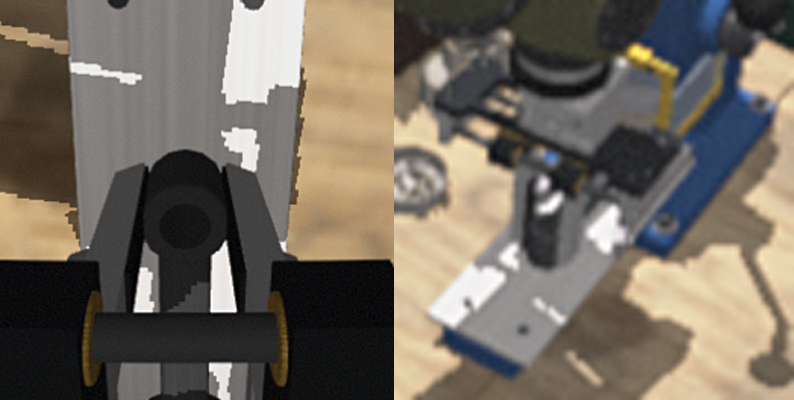

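The tail eye is at about wrist pixel (252,265), within 2-3 mm of where it should be when seated. Push force is rising with almost no motion, so the eye is on the V stop. I'll release and rise.

Emit:
{"op": "move_arm", "data": {
  "dp": [
    [0,0,0],
    [0,0,0],
    [0,0,0],
    [0,0,0],
    [-3,0,40],
    [-30,-3,50],
    [0,0,0],
    [0,0,0]
  ],
  "rotation": [
    [0,0,0],
    [0,0,0],
    [0,0,0],
    [0,0,0],
    [0,0,0],
    [0,0,0],
    [0,0,0],
    [0,0,0]
  ],
  "hand": [0.1,0.3,0.6,0.6,0.6,0.6,0.6,0.6]
}}

```text
clock: 13.78
eef_pos: [496.1, -66.5, 129.5]
eef_rot: [3.142, -0.0, -3.033]
wrist_force: [0.5, -0.5, 0.3]
finger_gap: 56.1
finger_force: 0.0
```

Run:
```python
from h import *
c=wrist("w5")
v=(664.4,-49.6,.103)
print(proj(c,press(*v,[(-135,0,68),(-235,45,32),(-235,-45,32),(-80,31,48),(-80,-31,48)])))
cv2.imwrite("pics/p5.png",cv2.resize(c["image"][100:384,100:400],None,fx=2,fy=2,interpolation=cv2.INTER_CUBIC)[:,:,::-1])
```

```text
13.775 [496.1 -66.5 129.5] [ 3.142 -0.    -3.033] [-0.21  0.27  1.75  0.    1.12 -1.89] cam [412. -75. 308.] mount [  85.    0. -178.]
[[250.7279977  247.64226123]
 [305.75980157 118.51025379]
 [197.09377912 117.89206775]
 [284.19168147 292.02964482]
 [216.85092108 291.68923668]]
```

View pics/p5.png

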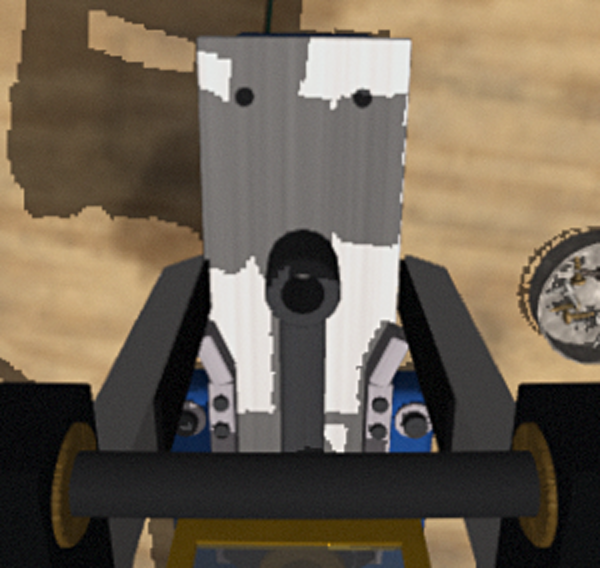

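The tail top is at crop (303,293), i.e. pixel (251.5,246.5) against 247.6 predicted, so it is seated to within about 1 mm and centred. Now I'll go up and over to the lever ball.

Emit:
{"op": "move_arm", "data": {
  "dp": [
    [0,0,45],
    [0,0,50],
    [0,0,50],
    [0,-20,50],
    [0,-50,45],
    [15,-49,0],
    [30,0,0],
    [0,0,0],
    [0,0,0]
  ],
  "rotation": [
    [0,0,0],
    [0,0,0],
    [0,0,0],
    [0,0,0],
    [0,0,0],
    [0,0,0],
    [0,0,0],
    [0,0,0],
    [0,0,0]
  ],
  "hand": [0.6,0.6,0.6,0.6,0.65,0.65,0.65,0.65,0.65]
}}

```text
clock: 14.95
eef_pos: [541.0, -181.8, 365.7]
eef_rot: [3.141, -0.002, -3.033]
wrist_force: [-0.6, 0.8, 0.2]
finger_gap: 61.6
finger_force: 0.0
```

Run:
```python
from h import *
c=wrist("w6")
p=proj(c,[[579,-185,315]])[0];print(p,proj(c,[[579,-167,315]])[0])
I=c["image"];g=I.max(2)
x0,y0=int(p[0])-75,int(p[1])-75
sub=(g[max(y0,0):y0+150,x0:x0+150]<45).astype(np.uint8)
n,l,st,ce=cv2.connectedComponentsWithStats(sub)
for s,q in zip(st[1:],ce[1:]):
    if s[4]>150:print(s,q+[x0,max(y0,0)])
cv2.imwrite("pics/p6.png",I[:,:,::-1])
```

```text
14.95 [ 541.  -181.8  365.7] [ 3.141e+00 -2.000e-03 -3.033e+00] [-0.39  0.29  1.17 -0.    1.68 -2.07] cam [ 457. -191.  544.] mount [  85.    0. -178.]
[242.14494183 257.79022026] [265.03713355 260.02502847]
[   0   48  150  102 2076] [209.48843931 301.18593449]
[111  48  39  90 815] [304.50184049 268.93374233]
[  54   52   45   45 1593] [242.75329567 255.78531073]
```

View pics/p6.png

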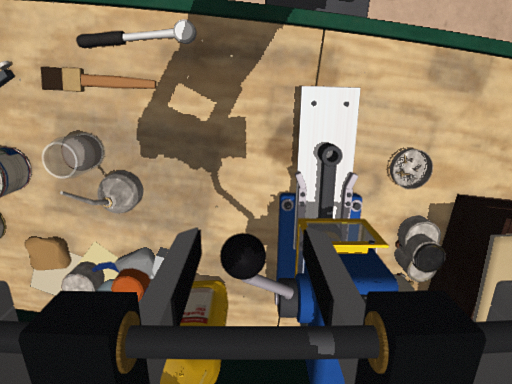

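The ball is at (243,256), about 2 mm from the prediction, and the link sits straight in the slideway. Now I'll grasp the ball.

Emit:
{"op": "move_arm", "data": {
  "dp": [
    [20,-1.5,0],
    [16.5,-1,-5],
    [0,0,-25],
    [0,0,-25],
    [0,0,-15],
    [0,0,0],
    [0,0,0],
    [0,0,0],
    [0,0,0],
    [0,0,0]
  ],
  "rotation": [
    [0,0,0],
    [0,0,0],
    [0,0,0],
    [0,0,0],
    [0,0,0],
    [0,0,0],
    [0,0,0],
    [0,0,0],
    [0,0,0],
    [0,0,0]
  ],
  "hand": [0.65,0.65,0.65,0.65,0.65,0.65,0.3,0.1,0,0],
  "newtons": 45
}}

```text
clock: 16.25
eef_pos: [577.7, -184.8, 297.3]
eef_rot: [-3.141, 0.001, -3.034]
wrist_force: [-0.9, -2.7, 2.7]
finger_gap: 34.2
finger_force: 45.0
```

Emit:
{"op": "move_arm", "data": {
  "dp": [
    [0,0,0],
    [0,0,0],
    [0,0,0]
  ],
  "rotation": [
    [0,0,0],
    [0,0,0],
    [0,0,0]
  ],
  "hand": [0,0,0]
}}

```text
clock: 16.62
eef_pos: [577.5, -184.8, 297.1]
eef_rot: [-3.141, 0.0, -3.034]
wrist_force: [-1.4, -4.9, 5.4]
finger_gap: 34.4
finger_force: 45.0
```

Emit:
{"op": "move_arm", "data": {
  "dp": [
    [-11.3,-1.2,-12.6],
    [-10,-1,-13.7],
    [-8.7,-0.9,-14.6],
    [-7.2,-0.7,-15.5],
    [-5.5,-0.6,-16],
    [-4,-0.4,-16.5],
    [0,0,0]
  ],
  "rotation": [
    [0,0,0],
    [0,0,0],
    [0,0,0],
    [0,0,0],
    [0,0,0],
    [0,0,0],
    [0,0,0]
  ],
  "hand": [0,0,0,0,0,0,0]
}}

```text
clock: 17.5
eef_pos: [530.5, -189.4, 207.4]
eef_rot: [-3.142, -0.0, -3.034]
wrist_force: [-1.8, -3.4, 6.7]
finger_gap: 34.5
finger_force: 45.0
```

Emit:
{"op": "move_arm", "data": {
  "dp": [
    [-2.3,-0.2,-16.9],
    [-0.6,0,-17],
    [1.1,0.1,-16.9],
    [1.4,0.1,-8.4],
    [1.4,0.2,-8.4],
    [2.2,0.2,-8.2],
    [2.3,0.2,-8.2],
    [0,0,0]
  ],
  "rotation": [
    [0,0,0],
    [0,0,0],
    [0,0,0],
    [0,0,0],
    [0,0,0],
    [0,0,0],
    [0,0,0],
    [0,0,0]
  ],
  "hand": [0,0,0,0,0,0,0,0]
}}

```text
clock: 18.5
eef_pos: [536.7, -188.8, 124.4]
eef_rot: [-3.141, 0.001, -3.033]
wrist_force: [-1.5, -2.7, 8.4]
finger_gap: 33.9
finger_force: 45.0
```

Emit:
{"op": "move_arm", "data": {
  "dp": [
    [3,0.3,-7.9],
    [3,0.3,-7.9],
    [0.6,0.1,-1.5],
    [0,0,0],
    [0,0,0]
  ],
  "rotation": [
    [0,0,0],
    [0,0,0],
    [0,0,0],
    [0,0,0],
    [0,0,0]
  ],
  "hand": [0,0,0,0,0]
}}

```text
clock: 19.12
eef_pos: [543.2, -188.2, 107.5]
eef_rot: [-3.141, 0.001, -3.033]
wrist_force: [-3.5, -4.1, 10.6]
finger_gap: 34.6
finger_force: 45.0
```

Emit:
{"op": "move_arm", "data": {
  "dp": [
    [0.6,0.1,-1.5],
    [0.7,0.1,-1.5],
    [0,0,0],
    [0,0,0]
  ],
  "rotation": [
    [0,0,0],
    [0,0,0],
    [0,0,0],
    [0,0,0]
  ],
  "hand": [0,0,0,0]
}}

```text
clock: 19.62
eef_pos: [544.6, -188.0, 104.7]
eef_rot: [-3.141, 0.001, -3.033]
wrist_force: [-3.3, -4.0, 12.0]
finger_gap: 34.1
finger_force: 45.0
```

Emit:
{"op": "move_arm", "data": {
  "dp": [
    [0.7,0.1,-1.5],
    [0.7,0.1,-1.5],
    [0.7,0.1,-1.5],
    [0,0,0],
    [0,0,0]
  ],
  "rotation": [
    [0,0,0],
    [0,0,0],
    [0,0,0],
    [0,0,0],
    [0,0,0]
  ],
  "hand": [0,0,0,0,0]
}}

```text
clock: 20.25
eef_pos: [546.9, -187.8, 101.1]
eef_rot: [-3.14, 0.002, -3.034]
wrist_force: [-5.6, -1.8, 19.4]
finger_gap: 34.6
finger_force: 45.0
```

Emit:
{"op": "move_arm", "data": {
  "dp": [
    [0.7,0.1,-1.5],
    [0.7,0.1,-1.5],
    [0,0,0],
    [0,0,0]
  ],
  "rotation": [
    [0,0,0],
    [0,0,0],
    [0,0,0],
    [0,0,0]
  ],
  "hand": [0,0,0,0]
}}

```text
clock: 20.75
eef_pos: [549.6, -187.6, 99.5]
eef_rot: [-3.139, 0.005, -3.033]
wrist_force: [-2.1, 0.2, 29.1]
finger_gap: 33.7
finger_force: 45.0
```

Emit:
{"op": "move_arm", "data": {
  "dp": [
    [-1.4,-0.1,3],
    [-1.4,-0.1,3],
    [-1.2,-0.1,3],
    [-3,-0.3,7.9],
    [-3,-0.3,7.9],
    [-2.3,-0.2,8.2],
    [-2.2,-0.2,8.2],
    [-1.4,-0.2,8.4],
    [-1.4,-0.1,8.4],
    [-0.6,-0.1,8.4]
  ],
  "rotation": [
    [0,0,0],
    [0,0,0],
    [0,0,0],
    [0,0,0],
    [0,0,0],
    [0,0,0],
    [0,0,0],
    [0,0,0],
    [0,0,0],
    [0,0,0]
  ],
  "hand": [0,0,0,0,0,0,0,0,0,0]
}}

```text
clock: 22.0
eef_pos: [531.2, -189.3, 163.8]
eef_rot: [-3.14, 0.004, -3.033]
wrist_force: [9.3, -4.3, 5.1]
finger_gap: 34.6
finger_force: 45.0
```

Emit:
{"op": "move_arm", "data": {
  "dp": [
    [-0.5,0,8.5],
    [0.3,0,8.5],
    [0.3,0,8.5],
    [1.1,0.1,8.4],
    [1.2,0.1,8.5],
    [2,0.2,8.2],
    [2,0.2,8.3],
    [2.7,0.3,8],
    [2.8,0.3,8],
    [0,0,0]
  ],
  "rotation": [
    [0,0,0],
    [0,0,0],
    [0,0,0],
    [0,0,0],
    [0,0,0],
    [0,0,0],
    [0,0,0],
    [0,0,0],
    [0,0,0],
    [0,0,0]
  ],
  "hand": [0,0,0,0,0,0,0,0,0,0]
}}

```text
clock: 23.25
eef_pos: [542.6, -188.2, 238.0]
eef_rot: [-3.14, 0.002, -3.033]
wrist_force: [4.9, -8.0, 1.6]
finger_gap: 34.3
finger_force: 45.0
```

Emit:
{"op": "move_arm", "data": {
  "dp": [
    [3.5,0.4,7.8],
    [3.5,0.4,7.7],
    [4.2,0.4,7.3],
    [4.3,0.5,7.3],
    [4.8,0.5,6.9],
    [4.8,0.5,6.8],
    [0,0,0],
    [0,0,0]
  ],
  "rotation": [
    [0,0,0],
    [0,0,0],
    [0,0,0],
    [0,0,0],
    [0,0,0],
    [0,0,0],
    [0,0,0],
    [0,0,0]
  ],
  "hand": [0,0,0,0,0,0,0,0]
}}

```text
clock: 24.25
eef_pos: [567.3, -185.8, 280.4]
eef_rot: [-3.141, 0.0, -3.034]
wrist_force: [8.0, -9.9, -3.0]
finger_gap: 34.6
finger_force: 45.0
```

```bash
cat > ball.py <<'E'
from h import *
from cell import camera
import pickle
for n in("scene","side"):
    c=camera(n)
    a=pickle.load(open(n+".pkl","rb"))
    p0=proj(c,[[577.5,-184.8,315.5]])[0]
    for nm,I in(("before",a["image"]),("now",c["image"])):
        x,y=(p0-22).astype(int);m=(I[y:y+44,x:x+44].max(2)<50).astype(np.uint8)
        k,l,st,ce=cv2.connectedComponentsWithStats(m)
        print(n,nm,p0.round(1),[(s[4],(q+[x,y]).round(1)) for s,q in zip(st[1:],ce[1:]) if s[4]>25])
E
python3 ball.py
```

```text
scene before [321.  190.5] [(np.int32(699), array([332.3, 185.7]))]
scene now [321.  190.5] [(np.int32(45), array([309.8, 171.7])), (np.int32(573), array([330.7, 187.6]))]
side before [266.7 138.6] [(np.int32(44), array([244.8, 147. ]))]
side now [266.7 138.6] [(np.int32(47), array([244.8, 147. ]))]
```

Emit:
{"op": "move_arm", "data": {
  "dp": [
    [3.5,0.3,2],
    [3,0.3,2.5],
    [2.5,0.2,3],
    [0,0,0]
  ],
  "rotation": [
    [0,0,0],
    [0,0,0],
    [0,0,0],
    [0,0,0]
  ],
  "hand": [0,0,0,0]
}}

```text
clock: 24.85
eef_pos: [574.0, -185.1, 286.8]
eef_rot: [3.141, -0.007, -3.035]
wrist_force: [-11.6, -9.6, -5.3]
finger_gap: 34.4
finger_force: 45.0
```

Emit:
{"op": "move_arm", "data": {
  "dp": [
    [-0.7,0,-0.5],
    [0,0,0],
    [0,0,0],
    [0,0,0],
    [0,0,0],
    [0,0,0],
    [0,0,0]
  ],
  "rotation": [
    [0,0,0],
    [0,0,0],
    [0,0,0],
    [0,0,0],
    [0,0,0],
    [0,0,0],
    [0,0,0]
  ],
  "hand": [0,0.1,0.3,0.5,0.65,0.65,0.65],
  "newtons": 15
}}

```text
clock: 25.72
eef_pos: [575.1, -184.1, 288.2]
eef_rot: [3.141, -0.0, -3.033]
wrist_force: [-0.5, -0.3, 0.7]
finger_gap: 61.1
finger_force: 0.0
```

Emit:
{"op": "move_arm", "data": {
  "dp": [
    [0,0,20],
    [0,0,35],
    [-16,1,30],
    [-20,1,0],
    [0,0,0],
    [0,0,0]
  ],
  "rotation": [
    [0,0,0],
    [0,0,0],
    [0,0,0],
    [0,0,0],
    [0,0,0],
    [0,0,0]
  ],
  "hand": [0.65,0.65,0.65,0.65,0.65,0.65]
}}

```text
clock: 26.48
eef_pos: [539.5, -182.2, 372.8]
eef_rot: [3.141, -0.0, -3.033]
wrist_force: [0.2, 1.4, 0.6]
finger_gap: 60.9
finger_force: 0.0
```

Run:
```python
from h import *
c=wrist("w7")
a=cv2.imread("pics/w6.png")
for I,tag in((a[:,:,::-1],"before"),(c["image"],"after")):
    g=I.max(2);m=(g[200:310,190:300]<45).astype(np.uint8)
    k,l,st,ce=cv2.connectedComponentsWithStats(m)
    for s,q in zip(st[1:],ce[1:]):
        if 500<s[4]<2000:print(tag,s[4],q+[190,200])
print(proj(c,[[577.5,-184.5,315]]),proj(c,press(664.6,-49.6,.103,[(-135,0,68)])))
```

```text
26.475 [ 539.5 -182.2  372.8] [ 3.141 -0.    -3.033] [-0.39  0.29  1.16  0.    1.7  -2.07] cam [ 455. -191.  551.] mount [  85.    0. -178.]
before 1593 [242.75329567 255.78531073]
after 1504 [243.43949468 253.32114362]
[[243.66299824 253.55579556]] [[331.10986133 156.01783256]]
```

Run:
```python
from h import *
from cell import camera
v=(664.6,-49.6,.103)
for n in("side","scene"):
    c=camera(n);I=c["image"]
    for z in(73,85):print(n,z,proj(c,press(*v,[(0,0,z)]))[0].round(1),proj(c,press(*v,[(-20,0,z)]))[0].round(1))
    p=proj(c,press(*v,[(-5,0,78)]))[0].astype(int)
    x,y=p-[14,11]
    h=cv2.cvtColor(I,cv2.COLOR_RGB2HSV)[y:y+22,x:x+28]
    for r in range(22): print(y+r,' '.join('%3d'%k for k in h[r,:,1]))
    print("x0",x)
```

```text
side 73 [239.  195.6] [243.1 196. ]
side 85 [238.9 193.2] [243.1 193.7]
183  21  29  37  26  21  11  20  25  45  65  62  67  86  79  90  91  62  17  96 102  55  26  20  31  62  96  95  77
184  25   9  13  14  31  37  32  22   9  16  27  35  32  33  43  38  19  37  93 103  63  35  20  34  60  99  95  78
185  29   7   6  36  56  62  58  48  32  15  11   4   9  11   7   4  18  51  90 100  69  35  23  35  72  96  95  78
186  37   5  17  56  70  73  67  58  48  33  13  14  12   6  14  18  32  60  96 114  89  55  37  47  80 109  96  76
187  44  13  35  64  76  75  64  58  44  33  21  14  15  16  16  23  33  60  97 119  98  76  68  80 105 114  94  77
188  50  21  36  68  77  72  62  46  28  23  15  12  11  13  11  13  27  50  87 115  98  76  70  98 127 119  95  77
189  57  17  36  69  76  70  51  35  26  18  15   9   8  13  15  17  21  42  81 111  95  70  78 108 126 113  92  79
190  60  20  33  60  70  58  38  38  31  20  15  13  15  15  17  17  24  48  80 112  96  81  93 124 112  96  79  75
191  67  38  41  62  60  49  39  31  30  28  19  17  18  18  21  21  32  47  85 120 116 104 122 117 
[... 3463 characters left out ...]
1 170 136  88  41  12  10  11  11  22  15  60 106 135 152 167 165 159 147 129 104 116 160 153 122 109 138  49 115
222 139  90  38  12  10   9   7   3   6  22  20  13  27  92 130 140 156 165 163 153 153 162 157 151 158 115  21  43
223  94  38  10  14   9  10   7   5  11  20  20  27  24  18  21  59 108 139 156 162 165 161 152 153 136  61  11  10
224  35  12  10   7  12   9   6   7   9  15  13  14   9  14  23  28   4  61 119 133 158 168 161 112  24  18  10  10
225  12  12  11  12   7   4   7   2   6   8  17   4  13  18  10  15  24  24  19  69 129 134 103  14  15  11  11  11
226   9  10  12  12   4   6   4   3   9  10  16   8  13  22  14   9  10  15  24  20  16   7   7  16   8   8   9   7
x0 278
```

```bash
python3 -c "
from cell import manip
print(manip.sign_off())"
```

```text
the job is handed in; nothing more can be done
None
```

The job is handed in at about 26.5 s: the arm is seated in the V stop, I pulled the lever to its stop (29 N) and eased it back to rest, and nothing else was touched; the images are consistent with the bush being home, but its depth was not measured directly.

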